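# Hang the matching glaze test tile behind the drop keeper

### The arm

A 7-joint arm with a two-finger parallel gripper is mounted at the origin on a cart in front of the work surface, level with it; the furniture and walls round the work are solid. World frame = base frame: x ahead of the robot, y to its left, z up, the work surface at z = 0. Lengths are in m, angles in rad, forces in N, time in s.
With the tool pointing down it reaches from about 0.35 to 0.9 m from the base axis. Payload 8.1 kg.
Tool frame: the origin (TCP) lies at the very end of the fingers, on their centre line; the grasp point (between the pads) lies r.tcp_to_grasp behind it (r.tcp_to_grasp is the distance from the TCP to the grasp point, in m); z points along the fingers, y is the line along which they close (so a half turn about z gives the same grasp; the last joint's range is limited). The gripper opens to 92 mm and grips with 3 to 60 N. Pads are 19 mm wide; open, the fingers measure 130 mm over their backs; the gripper's body (75 mm by 190 mm) begins 47 mm behind the grasp point.
Start: joints at [-1.315, 0.434, 0.025, 1.573, -0.012, 1.134, -0.075], TCP at [0.219, 0.585, 0.227] pointing down, gripper open.
Joint ranges: [-2.62, 2.62], [-0.44, 2.09], [-1.27, 1.32], [0.08, 2.57], [-1.32, 4.46], [0.12, 2], [-2.74, 2.74]. Speed limits (rad/s): [2.22, 2.22, 3.01, 3.01, 3.14, 3.14, 3.14].

### API

Orientations are given as a unit quaternion [x, y, z, w].
In Python, from plant import r, imaging gives the robot as it stands. The module is installed in compiled form; this text tells all that it offers.
- The arm moves only by the tool move_arm, never from a script. Its argument "rows" is a list of rows, each an object with "translation": the shift along the tool's x, y, z in mm, a list of three; "roll": the turn about the tool's z in degrees. A call has exactly 8 rows; each row is the pose to reach, as a shift and turn from the pose commanded when the call began, along the tool's axes at that moment; what a row does not reach only later rows make up. A row lasts 1/10 s, in which the tool goes at most 50 mm and 8.59 degrees, less where a joint would pass 70% of its speed; a pose out of reach is approached as far as the arm can. A call with a gripper value outside its range is refused whole. "hand" is the closure in counts, from 0 (fully open) to 255 (shut), set as the call begins (left out, the last holds). The fingers move at their own pace and stop on an object; "force" is the grip in N (left out, the last holds). Time passes only in rows, so rows that repeat a pose let the fingers close, or fill a call up. It gives the time, the measured TCP pose, the force, the opening and the grip force at its end, in the units of the state.
- r.observe(): the state, without advancing time (a new reading comes with each control period).
- imaging.grab_frame(name): name is "scene" or "top" or "wrist"; returns a dict with "img" (400x640x3 uint8, blue, green, red), "intrinsics" (3x3 intrinsics, pixels), "R" (3x3) and "t" (3): a world point X has camera coordinates R X + t. Camera axes: x right, y down, z forward; pixel columns grow to the right and rows downward; lengths in m; the calibration is good to about 2 mm. The wrist camera is an equidistant fisheye: a pixel r from the principal point sees the ray r / f radians off the axis. A picture is of the moment at which its call begins. There is no depth.
- r.finish_job(): hands the job in; it is judged then, once.
The state is a dict: "clock": time; "joint_positions": joint angles; "qvel": joint speeds; "tau": joint torques, N m; "eef_pos": TCP position; "eef_rot": TCP orientation; "ft_force": force on the tool from outside, world axes, zero at the start; "moment": the same for the moment, N m; "opening": opening from 0.0 (shut) to 1.0 (fully open); "grip_force": force on a finger pad.
Only numpy, scipy, OpenCV 4.12 (cv2) and the standard library are available. Lean on these libraries where they do the work, as an engineer would, in place of code of your own. Each camera call takes 0.05 s, during which the arm holds its last target. There are 200 camera calls.

### The job

Two firings are to be compared: one sample stand already carries a glaze test tile, the other stand's hook is empty. Of the three test tiles standing on the desk, take the one of the same height as the hanging tile and hang it by its eye on the empty hook: pass the eye over the upturned tip so that it pushes the drop keeper up, and let it down onto the floor of the hook so that the keeper falls shut behind it. Let go with the tile hanging freely, square to its stand, and leave the other tiles, the cup and the glaze jar as they are.

Things in the scene. Friction and masses are not known exactly. Their poses are not given: they have to be found in the camera images.
- tile_mid: The tile to hang (middle height): cream stoneware glaze test tile, 110 mm high: upright slab 56 mm wide, 8 mm thick, on an inverted-T foot 34 x 56 x 7 mm; a round through-hole (eye) 28 mm across, centre 88 mm above the underside. 0.08 to 0.17 kg. Origin: centre of the underside; x through the thickness, y across the width, z up. Front and back alike.
- tile_mid_eye (a point): Eye point of the tile to hang: highest point of its hole, mid-thickness, 102 mm above its underside; axes as the tile's. Above it is a crown 8 mm high, the tile's top. The tile can be gripped across its 56 mm width by the two narrow upright edges beside the eye, with room for the hook between the fingers.
- tile_tall: Look-alike, tallest: cream stoneware glaze test tile, 130 mm high: upright slab 56 mm wide, 8 mm thick, on an inverted-T foot 34 x 56 x 7 mm; a round through-hole (eye) 28 mm across, centre 108 mm above the underside. 0.08 to 0.17 kg. Origin: centre of the underside; x through the thickness, y across the width, z up. Front and back alike.
- tile_short: Look-alike, shortest: cream stoneware glaze test tile, 90 mm high: upright slab 56 mm wide, 8 mm thick, on an inverted-T foot 34 x 56 x 7 mm; a round through-hole (eye) 28 mm across, centre 68 mm above the underside. 0.08 to 0.17 kg. Origin: centre of the underside; x through the thickness, y across the width, z up. Front and back alike.
- tile_hung: Tile already hanging: cream stoneware glaze test tile, 110 mm high: upright slab 56 mm wide, 8 mm thick, on an inverted-T foot 34 x 56 x 7 mm; a round through-hole (eye) 28 mm across, centre 88 mm above the underside. 0.08 to 0.17 kg. Origin: centre of the underside; x through the thickness, y across the width, z up. Front and back alike.
- tile_hung_eye (a point): Eye point of the tile already hanging: highest point of its hole.
- stand_empty: Empty stand: steel sample stand fixed to the desk. Origin on the desk; x from the hook's mouth back to the post, y sideways. Base plate x -70 to +35, y +-42, 10 mm high; 14 mm post at x +12 mm; head 26 x 26 mm at x -1 to +25 mm. Two cheeks (y +-8 to +-11 mm) run from the head forward to x = -75 mm over the hook, 193 to 200 mm above the desk, and carry the keeper; nothing is higher.
- stand_empty_hook (a point): Empty hook. The hook is a steel strip 10 mm wide; this point is the middle of its floor, on its upper face, at stand x -55, y 0, z 165 mm; axes as the stand's. The floor is 28 mm long in x; in front an upturned tip 4 mm thick, its top 12 mm above the floor; behind, a 6 mm step up. The underside of the cheeks is 28 mm above the floor. A hung tile's eye point lies here within 1 mm in height.
- keeper_empty (a joint): Keeper flap of the empty hook: steel, 13 x 3 x 22 mm, hangs by its weight from a pin 31.5 mm above the hook's floor, just inside the tip (stand x -67 mm), its end 2.5 mm below the tip's top. In rad: 0 = hanging down, mouth shut. It cannot swing out (-x); pushed from the front it swings in and up (positive, to 1.6) with under 0.5 N and falls back to 0 when free.
- stand_full: Occupied stand: steel sample stand fixed to the desk. Origin on the desk; x from the hook's mouth back to the post, y sideways. Base plate x -70 to +35, y +-42, 10 mm high; 14 mm post at x +12 mm; head 26 x 26 mm at x -1 to +25 mm. Two cheeks (y +-8 to +-11 mm) run from the head forward to x = -75 mm over the hook, 193 to 200 mm above the desk, and carry the keeper; nothing is higher.
- stand_full_hook (a point): Occupied hook. The hook is a steel strip 10 mm wide; this point is the middle of its floor, on its upper face, at stand x -55, y 0, z 165 mm; axes as the stand's. The floor is 28 mm long in x; in front an upturned tip 4 mm thick, its top 12 mm above the floor; behind, a 6 mm step up. The underside of the cheeks is 28 mm above the floor. A hung tile's eye point lies here within 1 mm in height.
- keeper_full (a joint): Keeper flap of the occupied hook: steel, 13 x 3 x 22 mm, hangs by its weight from a pin 31.5 mm above the hook's floor, just inside the tip (stand x -67 mm), its end 2.5 mm below the tip's top. In rad: 0 = hanging down, mouth shut. It cannot swing out (-x); pushed from the front it swings in and up (positive, to 1.6) with under 0.5 N and falls back to 0 when free.
- cup: Bystander: loose cream bisque cup, 67 mm wide, 64 mm high. Origin: centre of the underside.
- glaze_jar: Bystander: loose glaze jar with pale grey lid, 49 mm wide, 56 mm high. Origin: centre of the underside.
Not all that is in view belongs to the job. What is shaped like the tile_hung but pink is not meant.

How it is judged:
On the way, in this order (a step that is already met when the one before it is completed fails the run):
1. the 110 mm tile is lifted off the desk (height (world z) of tile_mid above 0.03 m), for 0.2 s.
2. the tile's eye goes over the tip and swings the keeper up by more than about 23 degrees (value of joint keeper_empty above 0.4 rad and distance between tile_mid_eye and stand_empty_hook below 0.04 m), for 0.05 s.
At the end, for the whole second after the job is handed in: The 110 mm tile hangs (gentle swing allowed), eye on the empty hook's floor (7 mm sideways, -3 to +5 mm in height), upright within 0.2 rad, square within 0.3 rad, keeper shut (under 0.12 rad); the other tile still hangs behind its shut keeper; tall and short tiles moved under 30 mm (x of tile_mid_eye in the frame of stand_empty_hook between -0.011 and 0.014 m and y of tile_mid_eye in the frame of stand_empty_hook between -0.007 and 0.007 m and z of tile_mid_eye in the frame of stand_empty_hook between -0.003 and 0.005 m and angle between tile_mid's own z axis and vertical below 0.2 rad and angle between the y axis of tile_mid and the y axis of stand_empty, either way round below 0.3 rad and value of joint each of keeper_empty, keeper_full below 0.12 rad and linear speed of tile_mid below 0.12 m/s and angular speed of tile_mid below 1.2 rad/s and distance between tile_hung_eye and stand_full_hook below 0.018 m and distance of each of tile_tall, tile_short from where it was at the start of the episode below 0.03 m); the robot touches nothing.
It fails at once if the tall or the short tile is shifted by more than 30 mm or tipped (distance of any of tile_tall, tile_short from where it was at the start of the episode above 0.03 m or angle between any of tile_tall, tile_short's own z axis and vertical above 0.4 rad).
It fails at once if the hanging tile is shifted by more than 30 mm (distance of tile_hung from where it was at the start of the episode above 0.03 m).
It fails at once if the cup or the glaze jar is shifted by more than 40 mm (distance of any of cup, glaze_jar from where it was at the start of the episode above 0.04 m).
It also fails if it takes over 51 s, if anything falls off the work surface, if the arm or the gripper's body presses on something with over 40 N, if the wrist force passes 120 N, or if a joint passes its speed limit or range.

## Working session

There is one attempt and no reset: what is moved stays moved. The work goes in short steps, Python scripts to look and compute and a tool call to move; the robot and the scene stay as the last step left them, time stands still between calls to the robot, and variables do not carry over. Pictures are saved under pics/ and viewed, at most 10 in all, crops included, and the job is handed in when it is done.

Besides the shell and the picture viewer there is one more tool, called after "Emit:" by a JSON object that holds its "op" and its "data", one argument or row to a line. move_arm: Moves the arm, as the interface text tells. Its arguments: {"type":"object","properties":{"rows":{"type":"array"},"hand":{"type":"number"},"force":{"type":"number"}},"required":["rows"]}

```bash
mkdir -p pics
cat > h.py <<'E'
import numpy as np,cv2,pickle
from plant import r,imaging
def grab(n,tag):
    f=imaging.grab_frame(n); cv2.imwrite(f'pics/{tag}.png',f['img']); pickle.dump(f,open(f'pics/{tag}.pkl','wb')); return f
def load(tag): return pickle.load(open(f'pics/{tag}.pkl','rb'))
def onplane(f,uv,z):
    K=np.array(f['intrinsics']);R=np.array(f['R']);t=np.array(f['t'])
    d=R.T@np.linalg.solve(K,[uv[0],uv[1],1]);c=-R.T@t
    return c+d*(z-c[2])/d[2]
def proj(f,X):
    K=np.array(f['intrinsics']);p=(np.array(f['R'])@np.atleast_2d(X).T).T+np.array(f['t']);q=(K@p.T).T
    return q[:,:2]/q[:,2:]
def tri(f1,u1,f2,u2):
    A=[];b=[]
    for f,u in((f1,u1),(f2,u2)):
        R=np.array(f['R']);t=np.array(f['t']);d=R.T@np.linalg.solve(np.array(f['intrinsics']),[*u,1]);d/=np.linalg.norm(d);P=np.eye(3)-np.outer(d,d);A.append(P);b.append(P@(-R.T@t))
    return np.linalg.lstsq(np.vstack(A),np.hstack(b),rcond=None)[0]
E
python3 - <<'E'
from h import *
for n in('scene','top'):
    f=grab(n,n+'0');print(n,f['intrinsics'],-np.array(f['R']).T@f['t'])
print(r.observe(),r.tcp_to_grasp)
E
```

```text
scene [[461.0036535    0.         325.09162216]
 [  0.         461.0036535  205.78711339]
 [  0.           0.           1.        ]] [ 0.07949056 -0.76458329  0.66630782]
top [[476.69073682   0.         323.90446071]
 [  0.         476.69073682 193.31416228]
 [  0.           0.           1.        ]] [ 0.29528363 -0.05063687  1.41991053]
{'clock': 0.1, 'joint_positions': array([-1.31462405,  0.43512532,  0.02496957,  1.57399861, -0.01162981,
        1.13401103, -0.07510222]), 'qvel': array([ 1.08877230e-03, -8.31284959e-04, -7.02943869e-04, -2.23853842e-03,
       -6.12668938e-05, -6.12724894e-04,  1.34780612e-03]), 'tau': array([ 4.66326484e-03, -6.69129181e+01,  9.88865867e-01, -3.15146935e+01,
       -6.04262017e-02,  3.74568428e-02,  6.64813911e-05]), 'eef_pos': array([0.21932973, 0.58476046, 0.22604369]), 'eef_rot': array([ 1.78465173e-01,  9.83945981e-01, -6.94452017e-04, -7.60601978e-05]), 'ft_force': array([-0.5223442 ,  0.28952534, -0.28361426]), 'moment': array([0.00742922, 0.03832903, 0.03655695]), 'grip_force': 0.0, 'opening': 0.9987731086523693} 0.0188
```

View pics/scene0.png

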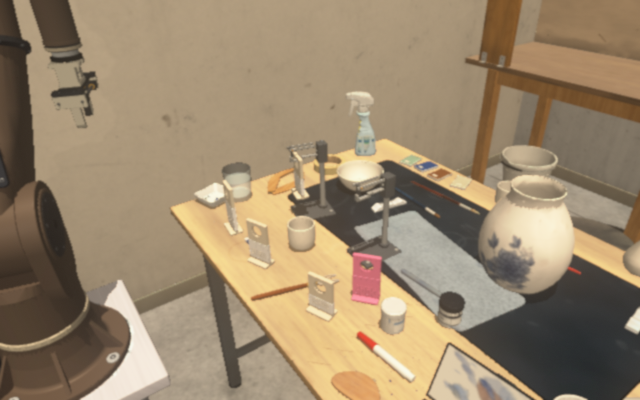

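View pics/top0.png

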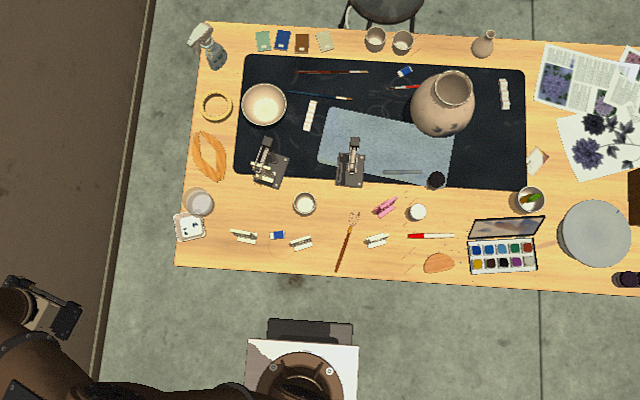

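The scene view shows the occupied stand near (318,175) and the empty one near (385,215). The tiles are at (232,207), (258,243) and (321,296), with a pink decoy at (366,278). In the top view the tiles are at (243,237), (301,243) and (376,240), and the stands at (268,165) and (350,160). I'll zoom in next.

Run:
```python
from h import *
a=cv2.imread('pics/top0.png')[130:255,225:395];cv2.imwrite('pics/ct.png',cv2.resize(a,None,fx=4.7,fy=4.7,interpolation=cv2.INTER_CUBIC))
a=cv2.imread('pics/scene0.png')[130:325,210:410];cv2.imwrite('pics/cs.png',cv2.resize(a,None,fx=3,fy=3,interpolation=cv2.INTER_CUBIC))
```

```text
(no output)
```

View pics/ct.png

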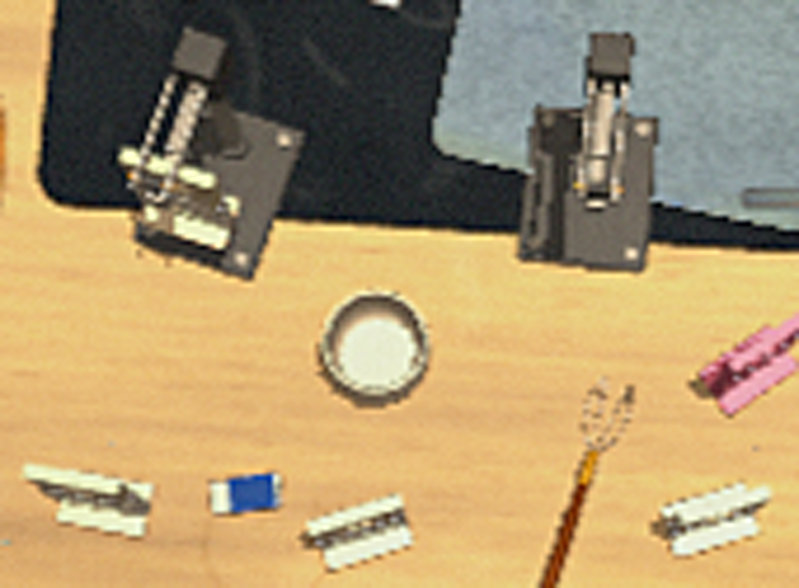

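View pics/cs.png

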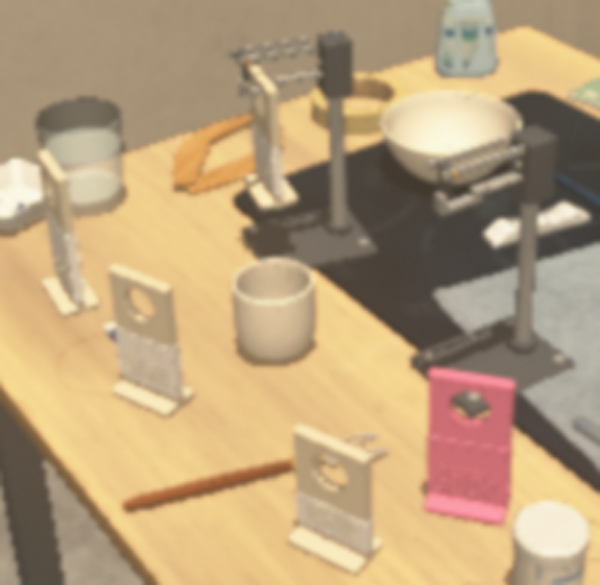

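Run:
```python
from h import *
s,t=load('scene0'),load('top0')
S=lambda u,v:(u/3+210-.33,v/3+130-.33); T=lambda u,v:(u/4.7+225-.4,v/4.7+130-.4)
for n,a,b in(('A',(52,165),(87,481)),('B',(141,277),(353,516)),('C',(335,443),(717,507)),('hung',(262,78),(165,170)),
  ('headF',(336,40),(203,50)),('headE',(540,135),(612,50)),('pin tip E',(443,180),(595,195))):
    print(n,tri(s,S(*a),t,T(*b)).round(4))
for n,p,z in(('E base fl',(520,262),.01),('E fr',(643,270),.01),('E br',(658,118),.01),('E bl',(535,107),.01)):print(n,onplane(t,T(*p),z).round(4))
for n,p in (('headback',(590,35)),('headbackR',(632,37)),('headfl',(588,80)),('headfr',(632,80))):print(n,onplane(t,T(*p),.2).round(4))
```

```text
A [0.4369 0.1787 0.1347]
B [0.4314 0.025  0.1096]
C [ 0.4544 -0.1904  0.0866]
hung [0.6157 0.1446 0.173 ]
headF [0.6804 0.1263 0.1966]
headE [ 0.697  -0.1074  0.1981]
pin tip E [ 0.6131 -0.1022  0.1871]
E base fl [ 0.611  -0.0637  0.01  ]
E fr [ 0.6109 -0.143   0.01  ]
E br [ 0.7131 -0.1477  0.01  ]
E bl [ 0.7152 -0.0671  0.01  ]
headback [ 0.7033 -0.0936  0.2   ]
headbackR [ 0.7036 -0.1175  0.2   ]
headfl [ 0.6765 -0.0939  0.2   ]
headfr [ 0.6782 -0.1188  0.2   ]
```

```bash
cat >> h.py <<'E'
from scipy.spatial.transform import Rotation as Ro
def delta(X,yaw=None):
    """tool-frame mm shift to X; roll deg so tool y axis lies at world angle yaw (deg, mod 180)"""
    o=r.observe();M=Ro.from_quat(o['eef_rot']).as_matrix()
    d=1000*M.T@(np.array(X)-o['eef_pos']);y=np.degrees(np.arctan2(M[1,1],M[0,1]))
    roll=None if yaw is None else -((yaw-y+90)%180-90)
    print('clock',o['clock'],'pos',o['eef_pos'].round(4),'yaw_y',y.round(2),'shift',d.round(1),'roll',roll)
E
python3 - <<'E'
from h import *
t=load('top0');T=lambda u,v:(u/4.7+225-.4,v/4.7+130-.4)
for a,b in(((305,540),(400,497)),((327,568),(412,530))):
    p,q=onplane(t,T(*a),.11 if a[1]<550 else .007),onplane(t,T(*b),.11 if a[1]<550 else .007);print(p,q,np.degrees(np.arctan2(*(p-q)[[1,0]])))
delta([.431,.026,.24],110)
E
```

```text
[0.4142824  0.05235657 0.11      ] [ 0.44305924 -0.0011899   0.11      ] 118.25439165770024
[0.40703385 0.04524621 0.007     ] [ 0.43437006 -0.00635355  0.007     ] 117.91346988257955
clock 0.1 pos [0.2193 0.5848 0.226 ] yaw_y 69.44 shift [-394.4 -448.8  -13.3] roll -40.560755416264726
```

Emit:
{"op": "move_arm", "data": {
  "rows": [
    {"translation":[-33,-37,-13],"roll":-6},
    {"translation":[-66,-75,-13],"roll":-12},
    {"translation":[-99,-112,-13],"roll":-18},
    {"translation":[-132,-150,-13],"roll":-24},
    {"translation":[-165,-187,-13],"roll":-30},
    {"translation":[-198,-225,-13],"roll":-36},
    {"translation":[-230,-262,-13],"roll":-42},
    {"translation":[-262,-299,-13],"roll":-48}
  ],
  "hand": 0
}}

```text
clock: 0.9
eef_pos: [0.36, 0.211, 0.2397]
eef_rot: [-0.239, 0.971, 0.0, 0.0]
ft_force: [0.4, 1.2, -0.2]
opening: 0.999
grip_force: 0.0
```

Run:
```python
from h import *
delta([.431,.026,.24],118)
```

```text
clock 0.9 pos [0.36   0.211  0.2397] yaw_y 117.68 shift [  23.  -196.9   -0.3] roll -0.3227705181362239
```

Emit:
{"op": "move_arm", "data": {
  "rows": [
    {"translation":[5,-40,0],"roll":0},
    {"translation":[10,-80,0],"roll":0},
    {"translation":[15,-120,0],"roll":0},
    {"translation":[20,-160,0],"roll":0},
    {"translation":[23,-197,0],"roll":0},
    {"translation":[23,-197,0],"roll":0},
    {"translation":[23,-197,0],"roll":0},
    {"translation":[23,-197,0],"roll":0}
  ]
}}

```text
clock: 1.7
eef_pos: [0.4297, 0.0287, 0.2395]
eef_rot: [-0.238, 0.971, 0.0, -0.0]
ft_force: [-0.4, 0.2, 0.2]
opening: 1.0
grip_force: 0.0
```

Run:
```python
from h import *
f=grab('wrist','w1');print(f['intrinsics'],f['R'],-np.array(f['R']).T@f['t']);delta([.431,.026,.24],118)
```

```text
[[309.70691629   0.         317.32299939]
 [  0.         309.70691629 198.2926535 ]
 [  0.           0.           1.        ]] [[-4.61506564e-01  8.87136723e-01  3.54435850e-04]
 [ 8.58260860e-01  4.46383577e-01  2.53239014e-01]
 [ 2.24499415e-01  1.17175665e-01 -9.67403678e-01]] [ 0.37035936 -0.00225984  0.39692046]
clock 1.75 pos [0.4297 0.0289 0.2395] yaw_y 117.54 shift [ 0.2 -3.2 -0.5] roll -0.455313821624145
```

View pics/w1.png

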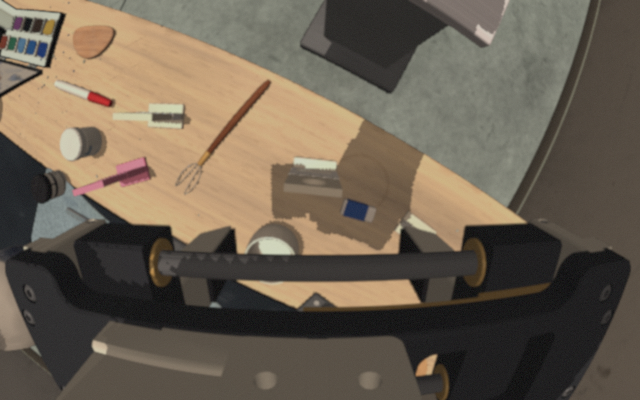

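The wrist view shows the tile under the gripper at about (313,180), with its top edge near row 190. I'll zoom in on it with the predicted model drawn over it.

```bash
cat >> h.py <<'E'
def fproj(f,X):
    K=np.array(f['intrinsics']);p=(np.array(f['R'])@np.atleast_2d(X).T).T+np.array(f['t'])
    n=np.hypot(p[:,0],p[:,1]);th=np.arctan2(n,p[:,2])
    return np.c_[K[0,2]+K[0,0]*th*p[:,0]/n,K[1,2]+K[1,1]*th*p[:,1]/n]
def fplane(f,uv,z):
    K=np.array(f['intrinsics']);a=(uv[0]-K[0,2])/K[0,0];b=(uv[1]-K[1,2])/K[1,1];th=np.hypot(a,b)
    d=np.array(f['R']).T@[np.sin(th)*a/th,np.sin(th)*b/th,np.cos(th)];c=-np.array(f['R']).T@f['t'];return c+d*(z-c[2])/d[2]
def overlay(f,polys,x0,y0,w,h,s,name,pf):
    im=cv2.resize(f['img'][y0:y0+h,x0:x0+w],None,fx=s,fy=s,interpolation=cv2.INTER_CUBIC)
    for P in polys:
        q=((pf(f,P)-[x0,y0]+.5)*s).astype(int);cv2.polylines(im,[q],True,(0,0,255),1)
    cv2.imwrite(f'pics/{name}.png',im)
def box(o,yaw,x1,x2,y1,y2,z):
    c,s=np.cos(yaw),np.sin(yaw);return [[o[0]+c*x-s*y,o[1]+s*x+c*y,z] for x,y in((x1,y1),(x2,y1),(x2,y2),(x1,y2))]
E
python3 - <<'E'
from h import *
o=(.4295,.025);a=np.radians(28)
B=[box(o,a,-.004,.004,-.028,.028,.11),box(o,a,-.017,.017,-.028,.028,.007)]
overlay(load('w1'),B,265,140,100,75,8,'cw1',fproj)
E
```

```text
(no output)
```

View pics/cw1.png

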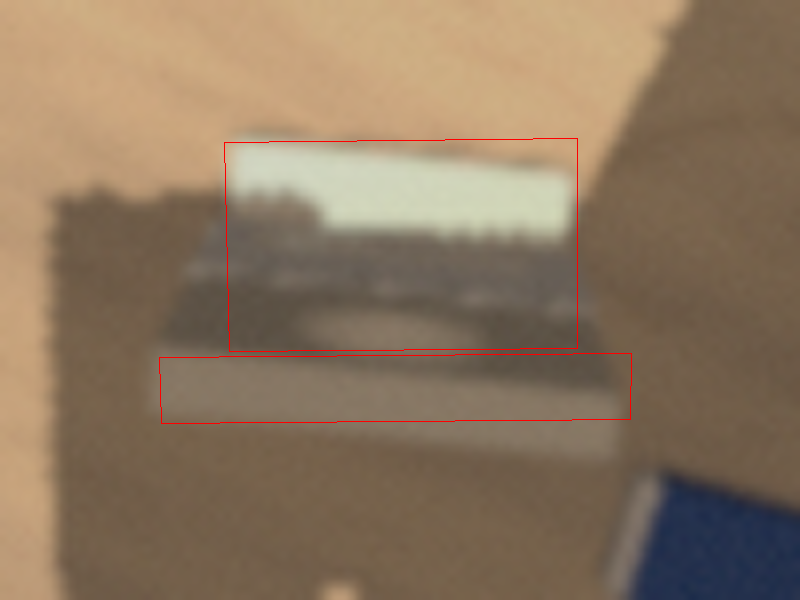

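The tile is turned about 5° from my model. Its top edge runs from (150,348)/(150,410) to (620,392)/(615,458) in the crop.

Run:
```python
from h import *
f=load('w1');P=[fplane(f,(u/8+265-.5,v/8+140-.5),.11) for u,v in((150,348),(620,392),(616,458),(150,410))]
c=np.mean(P,0);d=(P[0]+P[3]-P[1]-P[2]);yaw=np.degrees(np.arctan2(d[1],d[0]));print(c,yaw,np.linalg.norm(d)/2)
Q=[fplane(f,(u/8+265-.5,v/8+140-.5),.007) for u,v in((235,135),(578,172))];d=Q[0]-Q[1];print(Q,np.degrees(np.arctan2(d[1],d[0])),np.linalg.norm(d))
delta([c[0],c[1],.08],yaw)
```

```text
[0.43159032 0.0245627  0.11      ] -68.30334544941803 0.056081871072305806
[array([ 0.42585991, -0.00671122,  0.007     ]), array([0.40606178, 0.04426379, 0.007     ])] -68.7743843721314 0.05468471608018747
clock 1.75 pos [0.4297 0.0289 0.2395] yaw_y 117.54 shift [  0.3  -4.8 159.5] roll 5.848031627793887
```

Emit:
{"op": "move_arm", "data": {
  "rows": [
    {"translation":[0,-5,0],"roll":6},
    {"translation":[0,-5,35],"roll":6},
    {"translation":[0,-5,70],"roll":6},
    {"translation":[0,-5,100],"roll":6},
    {"translation":[0,-5,130],"roll":6},
    {"translation":[0,-5,150],"roll":6},
    {"translation":[0,-5,159],"roll":6},
    {"translation":[0,-5,159],"roll":6}
  ]
}}

```text
clock: 2.55
eef_pos: [0.4317, 0.024, 0.08]
eef_rot: [-0.187, 0.982, 0.0, -0.001]
ft_force: [0.5, -0.9, -0.4]
opening: 1.002
grip_force: 0.0
```

Emit:
{"op": "move_arm", "data": {
  "rows": [
    {"translation":[0,0,0],"roll":0},
    {"translation":[0,0,0],"roll":0},
    {"translation":[0,0,0],"roll":0},
    {"translation":[0,0,0],"roll":0},
    {"translation":[0,0,0],"roll":0},
    {"translation":[0,0,0],"roll":0},
    {"translation":[0,0,0],"roll":0},
    {"translation":[0,0,0],"roll":0}
  ],
  "hand": 255,
  "force": 20
}}

```text
clock: 3.35
eef_pos: [0.4327, 0.0235, 0.081]
eef_rot: [-0.186, 0.983, 0.0, 0.0]
ft_force: [-0.9, 1.5, 5.6]
opening: 0.608
grip_force: 19.9
```

Emit:
{"op": "move_arm", "data": {
  "rows": [
    {"translation":[0,0,-15],"roll":0},
    {"translation":[0,0,-40],"roll":0},
    {"translation":[0,0,-70],"roll":0},
    {"translation":[0,0,-100],"roll":0},
    {"translation":[0,0,-120],"roll":5},
    {"translation":[0,0,-130],"roll":11},
    {"translation":[0,0,-130],"roll":17},
    {"translation":[0,0,-130],"roll":21.5}
  ]
}}

```text
clock: 4.15
eef_pos: [0.4323, 0.0233, 0.2109]
eef_rot: [0.003, 1.0, 0.0, 0.0]
ft_force: [-1.2, 0.1, -1.3]
opening: 0.607
grip_force: 19.9
```

Run:
```python
from h import *
delta([.51,-.105,.19],90);print(r.observe()['ft_force'])
```

```text
clock 4.15 pos [0.4323 0.0233 0.2109] yaw_y 89.69 shift [ -78.4 -127.9   20.9] roll -0.3054469678836398
[-1.24294879  0.0711031  -1.28086766]
```

Emit:
{"op": "move_arm", "data": {
  "rows": [
    {"translation":[-12,-25,0],"roll":0},
    {"translation":[-25,-55,0],"roll":0},
    {"translation":[-45,-85,5],"roll":0},
    {"translation":[-60,-110,12],"roll":0},
    {"translation":[-72,-124,18],"roll":0},
    {"translation":[-78,-128,21],"roll":0},
    {"translation":[-78,-128,21],"roll":0},
    {"translation":[-78,-128,21],"roll":0}
  ]
}}

```text
clock: 4.95
eef_pos: [0.5097, -0.1037, 0.1896]
eef_rot: [0.0, 1.0, 0.0, -0.0]
ft_force: [-0.6, 1.6, -0.2]
opening: 0.609
grip_force: 19.9
```

Run:
```python
from h import *
for n in('scene','top','wrist'):grab(n,n+'2')
print(r.observe()['eef_pos'])
o=(.680,-.1055);a=0
B=[box(o,a,-.07,.035,-.042,.042,.01),box(o,a,-.001,.025,-.013,.013,.2),box(o,a,-.075,-.001,.008,.011,.2),box(o,a,-.075,-.001,-.011,-.008,.2)]
s=load('scene2');overlay(s,B,330,155,100,110,5,'a',proj);t=load('top2');overlay(t,B,300,120,90,100,5,'b',proj)
cv2.imwrite('pics/ab.png',np.hstack([cv2.resize(cv2.imread('pics/a.png')[:500],(400,440)),cv2.resize(cv2.imread('pics/b.png')[:440],(396,440))]))
```

```text
[ 0.51003634 -0.10367963  0.19002009]
```

View pics/ab.png

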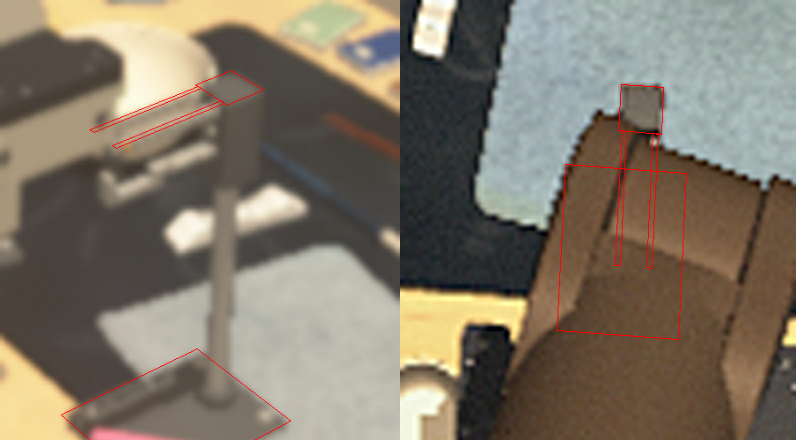

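View pics/wrist2.png

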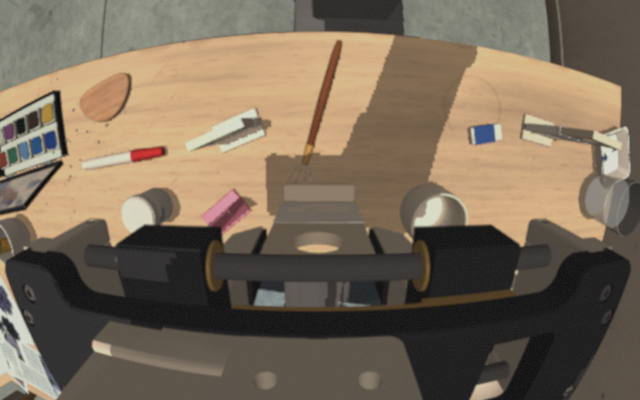

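The overlay matches the empty stand in both views: head at (230,85) in the scene crop and (640,108) in the top crop. The wrist view shows the tile held centred in the gripper with its eye at (318,240). Next I'll lower it to passing height and come up to the tip.

Emit:
{"op": "move_arm", "data": {
  "rows": [
    {"translation":[0,0,10],"roll":1.5},
    {"translation":[-10,0,20],"roll":1.5},
    {"translation":[-25,0,27],"roll":1.5},
    {"translation":[-42,0,30],"roll":1.5},
    {"translation":[-58,0,30],"roll":1.5},
    {"translation":[-68,0,30],"roll":1.5},
    {"translation":[-72,0,30],"roll":1.5},
    {"translation":[-72,0,30],"roll":1.5}
  ]
}}

```text
clock: 5.9
eef_pos: [0.5825, -0.1048, 0.1592]
eef_rot: [0.014, 1.0, -0.0, -0.0]
ft_force: [-0.2, 0.0, -1.5]
opening: 0.612
grip_force: 19.9
```

Run:
```python
from h import *
delta([.626,-.1045,.160],88.5)
s=grab('scene','s3');p=r.observe()['eef_pos'];a=np.radians(-1.5)
o=(.680,-.1060);e=(p[0]-.001,p[1]);z=p[2]-.0805
B=[box(o,a,-.001,.025,-.013,.013,.2),box(o,a,-.075,-.001,-.011,-.008,.2),box(o,a,-.073,-.041,-.005,.005,.165),box(e,a,-.004,-.004,-.028,.028,z),box(e,a,-.017,.017,-.028,.028,z),box(e,a,-.004,.004,-.028,.028,z+.11)]
overlay(s,B,300,160,110,95,7,'s3c',proj)
```

```text
clock 5.9 pos [ 0.5825 -0.1048  0.1592] yaw_y 88.44 shift [-43.5   1.4  -0.8] roll -0.055471898001670183
```

View pics/s3c.png

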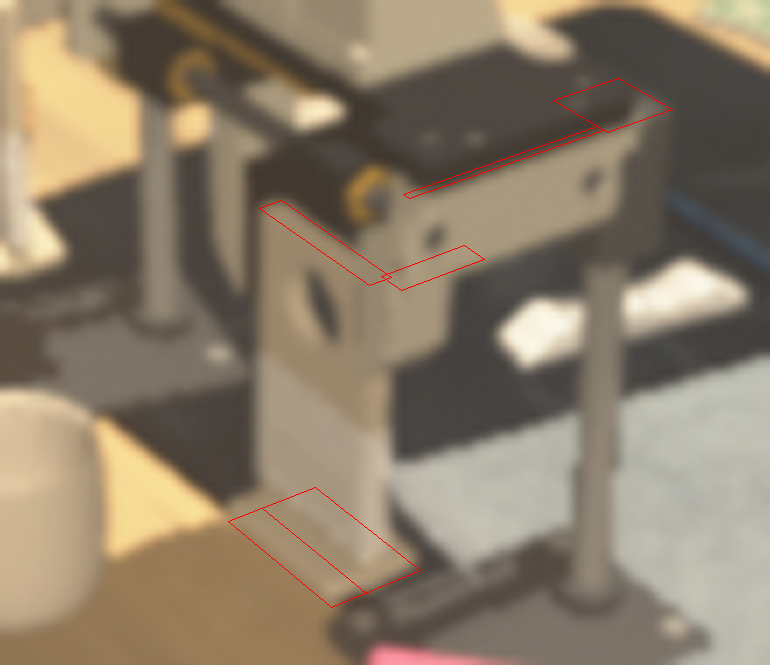

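The held tile agrees with the model overlay to within about 2 mm: foot at (325,550), top at (320,240). I'll move it in over the tip slowly.

Emit:
{"op": "move_arm", "data": {
  "rows": [
    {"translation":[-6,1,0],"roll":0},
    {"translation":[-12,1,0],"roll":0},
    {"translation":[-17,1,0],"roll":0},
    {"translation":[-20,1,0],"roll":0},
    {"translation":[-23,1,0],"roll":0},
    {"translation":[-26,1,0],"roll":0},
    {"translation":[-29,1,0],"roll":0},
    {"translation":[-29,1,0],"roll":0}
  ]
}}

```text
clock: 6.75
eef_pos: [0.6117, -0.1046, 0.1597]
eef_rot: [0.014, 1.0, -0.0, 0.0]
ft_force: [0.1, -0.1, 0.3]
opening: 0.611
grip_force: 19.9
```

Emit:
{"op": "move_arm", "data": {
  "rows": [
    {"translation":[-3,0,0],"roll":0},
    {"translation":[-6,0,0],"roll":0},
    {"translation":[-9,0,0],"roll":0},
    {"translation":[-12,0,0],"roll":0},
    {"translation":[-15,0,0],"roll":0},
    {"translation":[-15,0,0],"roll":0},
    {"translation":[-15,0,0],"roll":0},
    {"translation":[-15,0,0],"roll":0}
  ]
}}

```text
clock: 7.55
eef_pos: [0.6262, -0.105, 0.1597]
eef_rot: [0.014, 1.0, 0.0, -0.0]
ft_force: [0.2, -0.9, -1.2]
opening: 0.611
grip_force: 19.9
```

Run:
```python
from h import *
s=grab('scene','s4');print(r.observe()['ft_force'],r.observe()['eef_pos'])
cv2.imwrite('pics/s4c.png',cv2.resize(s['img'][160:255,310:420],None,fx=7,fy=6.3,interpolation=cv2.INTER_CUBIC))
```

```text
[ 0.13933751 -0.74909127 -0.68927325] [ 0.6262285  -0.10501854  0.15975316]
```

Emit:
{"op": "move_arm", "data": {
  "rows": [
    {"translation":[0,0,3],"roll":0},
    {"translation":[0,0,6],"roll":0},
    {"translation":[0,0,9],"roll":0},
    {"translation":[0,0,12],"roll":0},
    {"translation":[0,0,14],"roll":0},
    {"translation":[0,0,15],"roll":0},
    {"translation":[0,0,15],"roll":0},
    {"translation":[0,0,15],"roll":0}
  ]
}}

```text
clock: 8.4
eef_pos: [0.6264, -0.105, 0.1448]
eef_rot: [0.014, 1.0, 0.0, 0.0]
ft_force: [-0.1, 0.1, -0.2]
opening: 0.607
grip_force: 19.9
```

Emit:
{"op": "move_arm", "data": {
  "rows": [
    {"translation":[0,0,0.5],"roll":0},
    {"translation":[0,0,1],"roll":0},
    {"translation":[0,0,1.5],"roll":0},
    {"translation":[0,0,1.5],"roll":0},
    {"translation":[0,0,1.5],"roll":0},
    {"translation":[0,0,1.5],"roll":0},
    {"translation":[0,0,1.5],"roll":0},
    {"translation":[0,0,1.5],"roll":0}
  ]
}}

```text
clock: 9.2
eef_pos: [0.6265, -0.1049, 0.1437]
eef_rot: [0.014, 1.0, 0.0, 0.0]
ft_force: [-2.8, 1.0, 6.3]
opening: 0.606
grip_force: 19.9
```

Emit:
{"op": "move_arm", "data": {
  "rows": [
    {"translation":[0,0,-0.4],"roll":0},
    {"translation":[0,0,-0.4],"roll":0},
    {"translation":[0,0,-0.4],"roll":0},
    {"translation":[0,0,-0.4],"roll":0},
    {"translation":[0,0,-0.4],"roll":0},
    {"translation":[0,0,-0.4],"roll":0},
    {"translation":[0,0,-0.4],"roll":0},
    {"translation":[0,0,-0.4],"roll":0}
  ],
  "hand": 85
}}

```text
clock: 10.0
eef_pos: [0.6263, -0.105, 0.1436]
eef_rot: [0.014, 1.0, 0.0, 0.0]
ft_force: [0.9, 0.1, 0.1]
opening: 0.666
grip_force: 0.0
```

Emit:
{"op": "move_arm", "data": {
  "rows": [
    {"translation":[0,0,0],"roll":0},
    {"translation":[0,0,0],"roll":0},
    {"translation":[0,0,0],"roll":0},
    {"translation":[0,0,0],"roll":0},
    {"translation":[0,0,0],"roll":0},
    {"translation":[0,0,0],"roll":0},
    {"translation":[0,0,0],"roll":0},
    {"translation":[0,0,0],"roll":0}
  ],
  "hand": 15
}}

```text
clock: 10.8
eef_pos: [0.6263, -0.105, 0.1436]
eef_rot: [0.014, 1.0, 0.0, 0.0]
ft_force: [0.1, -0.5, -0.1]
opening: 0.942
grip_force: 0.0
```

Emit:
{"op": "move_arm", "data": {
  "rows": [
    {"translation":[0,0,-10],"roll":0},
    {"translation":[0,0,-25],"roll":0},
    {"translation":[0,0,-45],"roll":0},
    {"translation":[0,0,-70],"roll":0},
    {"translation":[0,0,-100],"roll":0},
    {"translation":[30,0,-130],"roll":0},
    {"translation":[65,0,-140],"roll":0},
    {"translation":[100,0,-140],"roll":0}
  ]
}}

```text
clock: 11.6
eef_pos: [0.5265, -0.103, 0.2868]
eef_rot: [0.014, 1.0, -0.0, 0.002]
ft_force: [0.3, 1.1, 0.4]
opening: 0.938
grip_force: 0.0
```

Emit:
{"op": "move_arm", "data": {
  "rows": [
    {"translation":[40,0,0],"roll":0},
    {"translation":[70,0,0],"roll":0},
    {"translation":[80,0,0],"roll":0},
    {"translation":[80,0,0],"roll":0},
    {"translation":[80,0,0],"roll":0},
    {"translation":[80,0,0],"roll":0},
    {"translation":[80,0,0],"roll":0},
    {"translation":[80,0,0],"roll":0}
  ]
}}

```text
clock: 12.4
eef_pos: [0.4469, -0.1001, 0.2834]
eef_rot: [0.014, 1.0, -0.0, -0.0]
ft_force: [-0.4, -0.8, -0.3]
opening: 0.942
grip_force: 0.0
```

Run:
```python
from h import *
s=grab('scene','s5');e=(.625,-.1045);z=.063;a=-.026;o=(.680,-.106)
B=[box(e,a,-.017,.017,-.028,.028,z),box(e,a,-.004,.004,-.028,.028,z+.11),box(o,a,-.075,-.001,-.011,-.008,.2)]
overlay(s,B,310,160,110,95,7,'s5c',proj)
```

```text
(no output)
```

View pics/s5c.png

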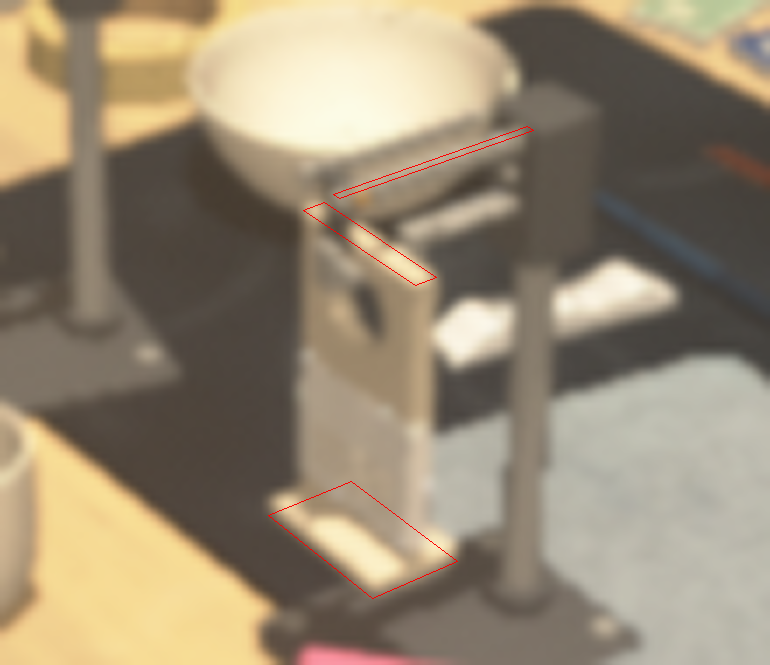

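The tile hangs on the hook, square to the stand, and matches the predicted hung pose (top at (370,245), foot at (362,540)). I'll let any swing die out, check that it's still, and hand in.

Emit:
{"op": "move_arm", "data": {
  "rows": [
    {"translation":[0,0,0],"roll":0},
    {"translation":[0,0,0],"roll":0},
    {"translation":[0,0,0],"roll":0},
    {"translation":[0,0,0],"roll":0},
    {"translation":[0,0,0],"roll":0},
    {"translation":[0,0,0],"roll":0},
    {"translation":[0,0,0],"roll":0},
    {"translation":[0,0,0],"roll":0}
  ]
}}

```text
clock: 13.25
eef_pos: [0.4464, -0.1001, 0.2836]
eef_rot: [0.014, 1.0, 0.0, 0.0]
ft_force: [-0.2, 0.5, 0.8]
opening: 0.939
grip_force: 0.0
```

Emit:
{"op": "move_arm", "data": {
  "rows": [
    {"translation":[0,0,0],"roll":0},
    {"translation":[0,0,0],"roll":0},
    {"translation":[0,0,0],"roll":0},
    {"translation":[0,0,0],"roll":0},
    {"translation":[0,0,0],"roll":0},
    {"translation":[0,0,0],"roll":0},
    {"translation":[0,0,0],"roll":0},
    {"translation":[0,0,0],"roll":0}
  ]
}}

```text
clock: 14.05
eef_pos: [0.4464, -0.1001, 0.2836]
eef_rot: [0.014, 1.0, 0.0, 0.0]
ft_force: [0.6, 0.7, 0.1]
opening: 0.939
grip_force: 0.0
```

Run:
```python
from h import *
a=[load('s5')]+[grab('scene',f's6{i}') for i in range(4)]
c=[cv2.GaussianBlur(f['img'][180:250,345:378],(0,0),1).astype(float) for f in a]
print([np.abs(c[i]-c[i+1]).max() for i in range(4)])
print(r.finish_job())
```

```text
[np.float64(6.0), np.float64(5.0), np.float64(3.0), np.float64(5.0)]
the job is handed in; nothing more can be done
None
```

The 110 mm tile hangs still and square on the empty hook, and I handed the job in at about 14 s of the 51 s allowed; no verdict came back, and I assumed the keeper fell shut rather than checking it.

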